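# Lock the crank and hold the cylinder barrel ready over the piston

## Task

Press the sprung lever on the crankcase stand down until its detent holds it, and let go of it. Then pick up the finned cylinder barrel, carry it across, clear of the valve rack, and hold it still and upright about a centimetre above the piston, never touching the stand with it, centred on the piston and with its long sides parallel to those of the deck below; finish while still holding it there. Do not hit the valve rack, and leave everything else on the bench where it is.

Things in the scene. Friction and masses are not known exactly. Their poses are not given: they have to be found in the camera images.
- barrel_center (a point): Centre (half-way up, on the bore axis) of the loose cylinder barrel: bare aluminium block of cooling fins, 60 mm (its x) by 80 mm (its y) by 70 mm high (z), flat sides, open vertical bore 46 mm wide, 0.4 to 0.6 kg. It starts standing upright on the bench, to the robot's left or right of the valve rack. Its foot is 35 mm below this point.
- piston_top (a point): Centre of the flat crown of the fixed piston, 105 mm above the bench. The piston is 44 mm across and stands 35 mm out of the crankcase's deck (70 mm by 90 mm, its long side along this point's y), with four short studs (14 mm high) round it. The z axis is up and the x axis points away from the locking lever; the barrel's x must lie along this x or against it. The crankcase is fixed on a base plate 150 x 140 mm and stands on the side of the rack opposite the barrel.
- lever_pad (a point): Middle of the upper face (4 mm above the lever's centre line) of the locking lever's rubber pad (34 x 32 mm), the free end of the lever. It sticks out 140 mm from the piston axis, on the crankcase's -x side. Up: about 90 mm over the bench; held down: about 43 mm. The pad tilts with the lever (16 degrees either side of level).
- lock_lever (a joint): Angle of the locking lever: 0 up (start, 0.28 rad above level), 0.55 rad fully down. Its level hinge lies along the crankcase's y, 62 mm over the bench, 58 mm from the piston axis on the -x side; 85 mm from hinge to pad. Pressed at the pad with up to about 10 N; below 0.40 rad a spring throws it back up, beyond that the detent draws it to the down stop and holds it.
- barrel: The same barrel; origin in the middle of its underside, axes as above.
- stand: The fixed crankcase stand that carries piston and lever; origin on the bench under the piston, axes as those of the piston crown point.
- valve_rack: Fixed wooden rack 280 mm (x) by 56 mm (y) with six engine valves standing in a row along x, heads up, highest 122 mm over the bench; stands between barrel and crankcase; origin under its centre.
- spring_a: standing valve spring, 32 mm across, 46 mm high, origin under its centre (bystander)
- spring_b: second standing valve spring, 32 mm across, 46 mm high, origin under its centre (bystander)
- hammer: hammer with wooden handle lying on the bench, x axis along the handle towards the head (bystander)
- oil_can: grey pump oil can, 80 mm across, 95 mm high body with a spout to 155 mm, origin under its centre (bystander)
There are look-alikes about, which are no part of the job. Several things look just like the barrel: the one meant starts farthest from the robot's base.

How it is judged:
By the outcome, as a careful person would: the job done as asked, in the order asked, and still so for the second after the job is handed in, while the arm keeps its last pose, push and grip.
It also fails if it takes over 64 s, if anything falls off the work surface, if the arm or the gripper's body presses on something with over 40 N, if the wrist force passes 120 N, or if a joint passes its speed limit or range.

## Robot

A 6-joint arm with a two-finger parallel gripper is mounted at the origin on the work surface. World frame = base frame: x ahead of the robot, y to its left, z up, the work surface at z = 0. Lengths are in m, angles in rad, forces in N, time in s.
With the tool pointing down it reaches from about 0.4 to 0.825 m from the base axis. Payload 7 kg.
Tool frame: the origin (TCP) lies between the finger pads; the fingertips stand 11 mm ahead of it and the grasp point (between the pads) lies 8 mm behind it; x points along the fingers, z is the direction in which the jaws open and shut, and the axes are right-handed (so a half turn about x gives the same grasp; the last joint's range is limited). The gripper opens to 88 mm and grips with 3 to 60 N. Pads are 19 mm wide; open, the fingers measure 130 mm over their backs; the gripper's body (78 mm by 193 mm) begins 47 mm behind the grasp point.
Start: joints at [-0.829, 0.359, 0.012, 0, -1.224, -0.288], TCP at [0.296, -0.607, 0.238] pointing down, gripper open.
Joint ranges: [-3.07, 3.07], [-1.43, 2.12], [-1.02, 1.25], [-3.03, 1.67], [-3.05, -0], [-3.03, 3.03]. Speed limits (rad/s): [2.39, 2.39, 3.01, 3.14, 3.14, 3.14].

## Interface

Orientations are given as [roll, pitch, yaw] about the fixed x, y, z axes, in that order (R = Rz(yaw) Ry(pitch) Rx(roll)).
In Python, from station import arm gives the robot as it stands.
- The arm moves only by the tool jog_arm, never from a script. Its argument "motion" is a list of rows, each an object of numbers: "dx", "dy", "dz": the shift along the tool's x, y, z in m; "twist": the turn about the tool's x in degrees. In form: [{"dx": .., "dy": .., "dz": .., "twist": ..}, ...]. A call has 1 to 20 rows; each row is the pose to reach, as a shift and turn from the pose commanded when the call began, along the tool's axes at that moment; what a row does not reach only later rows make up. A row lasts 1/12 s, in which the tool goes at most 41.7 mm and 7.16 degrees, less where a joint would pass 70% of its speed; a pose out of reach is approached as far as the arm can. A call with a gripper value outside its range is refused whole. "gripper" is the finger opening in m, from 0 to 0.0876, set as the call begins (left out, the last holds). The fingers move at their own pace and stop on an object; "newtons" is the grip in N (left out, the last holds). Time passes only in rows, so rows that repeat a pose let the fingers close. It gives the time, the measured TCP pose, the force and the opening at its end, in the units of the state.
- arm.get_state(): the state, without advancing time (a new reading comes with each control period).
- arm.grab_frame(name): name is "scene" or "top"; returns the picture (480x640x3 uint8, red, green, blue); there is no depth.
- arm.camera_model(name): a dict with "camera_matrix" (3x3 intrinsics, pixels), "k1" (the pictures are not rectified: a ray, as slopes to the right and down, at radius r is drawn at 1 + k1 r^2 times it, then the intrinsics apply), "eye" and "attitude" of the camera in the world. Camera axes: x right, y down, z forward; pixel columns grow to the right and rows downward; lengths in m; the calibration is good to about 2 mm. A picture is of the moment at which its call begins. camera_model takes no time and is no camera call.
- arm.job_done(): hands the job in, once; it reports no verdict.
The state is a dict: "t": time; "q": joint angles; "qd": joint speeds; "joint_efforts": joint torques, N m; "eef_pos": TCP position; "ee_rot": TCP orientation; "force": force on the tool from outside, world axes, zero at the start; "moment": the same for the moment, N m; "width": finger opening in m.
Only numpy, scipy, OpenCV 4.12 (cv2) and the standard library are available. Lean on these libraries where they do the work, as an engineer would, in place of code of your own. Each camera call takes 0.05 s, during which the arm holds its last target.

## Working session

There is one attempt and no reset: what is moved stays moved. The work goes in short steps, Python scripts to look and compute and a tool call to move; the robot and the scene stay as the last step left them, time stands still between calls to the robot, and variables do not carry over. Pictures are saved under pics/ and viewed, and the job is handed in when it is done.

Besides the shell and the picture viewer there is one more tool, called after "Request:" in YAML: its name, and indented under it one key for each argument. jog_arm: Moves the arm, as the interface text tells. Its arguments: {"type":"object","properties":{"motion":{"type":"array"},"gripper":{"type":"number"},"newtons":{"type":"number"}},"required":["motion"]}

```bash
ls; mkdir -p pics; python3 - <<'E'
from station import arm
import cv2
s=arm.get_state(); print(s)
for n in("scene","top"):
    cv2.imwrite(f"pics/{n}0.png",cv2.cvtColor(arm.grab_frame(n),cv2.COLOR_RGB2BGR)); print(n,arm.camera_model(n))
E
```

```text
pics
{'t': 0.0, 'q': array([-8.28916810e-01,  3.59402177e-01,  1.10655318e-02, -3.73643560e-04,
       -1.22408062e+00, -2.88110190e-01]), 'qd': array([ 0.0001203 ,  0.00144748,  0.00154722, -0.00248337, -0.00019587,
        0.00147268]), 'joint_efforts': array([-5.40043675e-04, -5.82720387e+01,  2.93068027e+01,  6.99712694e+00,
        7.16385766e-03, -1.48129961e-04]), 'eef_pos': array([ 0.29567866, -0.60627592,  0.23661144]), 'ee_rot': array([0.07474477, 1.56913775, 2.09918317]), 'force': array([-0.55274389,  0.52065237,  0.43956945]), 'moment': array([-0.01963464, -0.00495313,  0.00129282]), 'width': 0.08753109202583217}
scene {'camera_matrix': array([[476.05228679,   0.        , 319.18890222],
       [  0.        , 476.05228679, 243.86342147],
       [  0.        ,   0.        ,   1.        ]]), 'k1': -0.010641784320644967, 'eye': array([ 0.94662899, -0.8144309 ,  0.95949241]), 'attitude': array([-2.31889982, -0.01602859,  0.4967757 ])}
top {'camera_matrix': array([[559.25041022,   0.        , 323.70556706],
       [  0.        , 559.25041022, 239.52936209],
       [  0.        ,   0.        ,   1.        ]]), 'k1': -0.10357419251527167, 'eye': array([0.36634438, 0.02406646, 1.58205821]), 'attitude': array([-3.04640928, -0.00896059, -1.56721701])}
```

View pics/scene0.png

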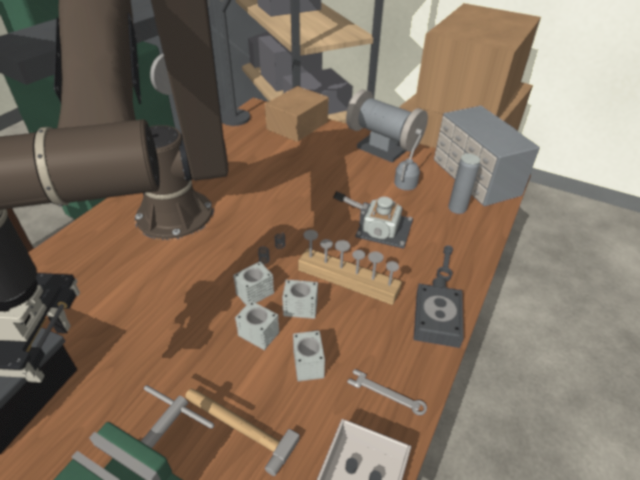

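View pics/top0.png

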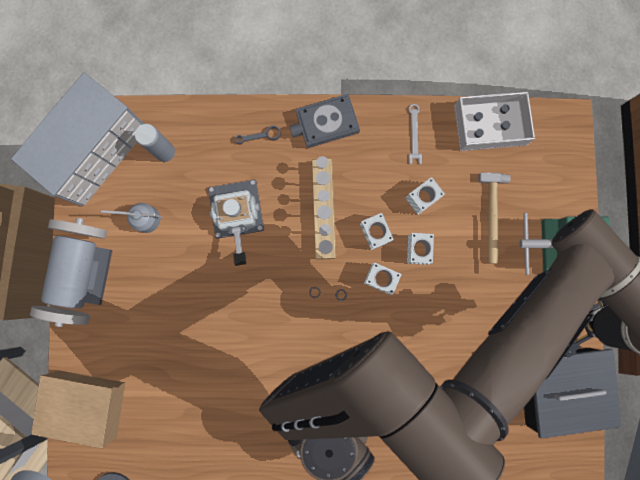

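The top picture shows four barrel look-alikes at px (426,195), (377,231), (421,249) and (383,278). The stand is at (234,208), with its lever pad at (239,258) and the rack at (322,208). I'll measure them all.

```bash
cat > h.py <<'E'
import numpy as np, cv2
from scipy.spatial.transform import Rotation as R
from station import arm
def cam(n):
    m=arm.camera_model(n); return m['camera_matrix'],m['k1'],m['eye'],R.from_euler('xyz',m['attitude']).as_matrix()
def ray(n,p):
    K,k,e,A=cam(n)
    d=np.array([k,0,0,0.])
    u=cv2.undistortPoints(np.array([[p]],float),K,d)[0,0]
    v=A@np.array([u[0],u[1],1]); return e,v
def onz(n,p,z):
    e,v=ray(n,p); return e+v*(z-e[2])/v[2]
def proj(n,P):
    K,k,e,A=cam(n)
    return cv2.projectPoints(np.atleast_2d(np.array(P,float)),cv2.Rodrigues(A.T)[0],-A.T@e,K,np.array([k,0,0,0.]))[0][:,0]
def two(p1,p2):
    e1,v1=ray('scene',p1);e2,v2=ray('top',p2)
    s=np.linalg.lstsq(np.c_[v1,-v2],e2-e1,rcond=None)[0]
    a=e1+v1*s[0];b=e2+v2*s[1];return (a+b)/2,np.linalg.norm(a-b)
def grab(n,f,crop=None,s=1):
    im=cv2.cvtColor(arm.grab_frame(n),cv2.COLOR_RGB2BGR); cv2.imwrite(f,im); return im
E
python3 - <<'E'
from h import *
for n,p,z in [('b1',(426,195),.07),('b2',(377,231),.07),('b3',(421,249),.07),('b4',(383,278),.07),('piston',(232,207),.105),('pad',(239,258),.09),('base',(330,455),.1)]:
    w=onz('top',p,z); print(n,w,np.hypot(w[0],w[1]),proj('scene',w))
im=cv2.imread('pics/top0.png')
a=cv2.resize(im[150:300,195:295],None,fx=4,fy=4,interpolation=cv2.INTER_CUBIC)
b=cv2.resize(im[150:300,340:450],None,fx=3.6,fy=4,interpolation=cv2.INTER_CUBIC)
cv2.imwrite('pics/crop1.png',np.hstack([a,b]))
im=cv2.imread('pics/scene0.png')
cv2.imwrite('pics/crop2.png',cv2.resize(im[180:400,220:480],None,fx=2.7,fy=2.7,interpolation=cv2.INTER_CUBIC))
E
```

```text
b1 [ 0.63515305 -0.27015351  0.07      ] 0.6902190331057846 [[306.36690793 344.56235334]]
b2 [ 0.53474948 -0.13411774  0.07      ] 0.5513116817430139 [[298.28882037 288.41152504]]
b3 [ 0.48601097 -0.25416172  0.07      ] 0.5484567828703703 [[254.85391379 314.00358192]]
b4 [ 0.40691596 -0.14976219  0.07      ] 0.4336004067618165 [[252.12261812 274.12494403]]
piston [0.59365928 0.25674664 0.105     ] 0.6467999564035875 [[382.72462935 200.79131004]]
pad [0.45821201 0.23760697 0.09      ] 0.5161543565299167 [[338.37432047 194.50238593]]
base [-0.05653624 -0.00714443  0.1       ] 0.05698587050853875 [[151.69260804 183.55738746]]
```

View pics/crop1.png

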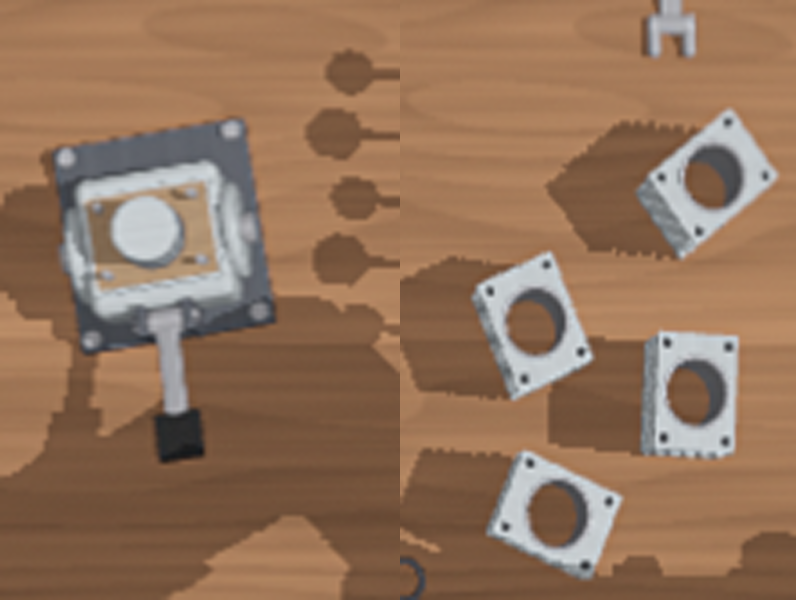

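View pics/crop2.png

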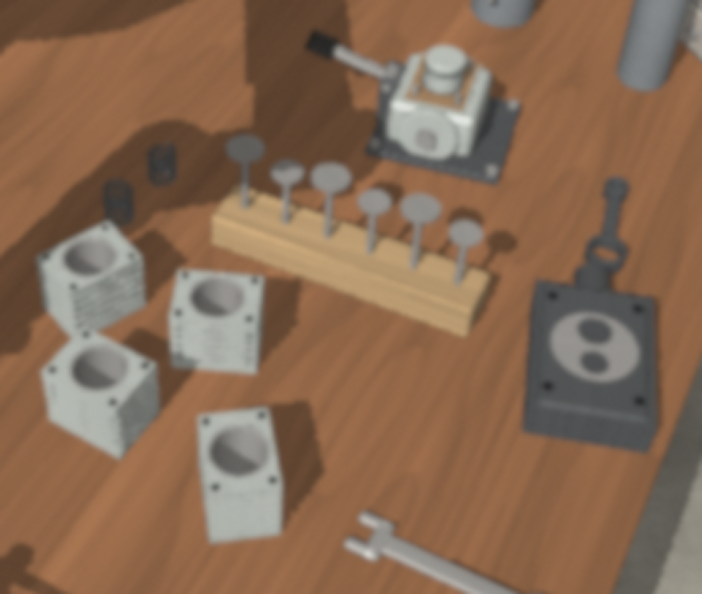

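```bash
python3 - <<'E'
from h import *
im=cv2.imread('pics/top0.png'); g=cv2.cvtColor(im,cv2.COLOR_BGR2GRAY); hsv=cv2.cvtColor(im,cv2.COLOR_BGR2HSV)
# barrel top face
m=((hsv[...,1]<45)&(g>170)).astype(np.uint8)
lab,n=None,None
cnts,h=cv2.findContours(m,cv2.RETR_CCOMP,cv2.CHAIN_APPROX_NONE)
for c,hh in zip(cnts,h[0]):
    a=cv2.contourArea(c)
    if a<60: continue
    x,y,w,hgt=cv2.boundingRect(c)
    if (400<x<450 and 170<y<220) or (200<x<265 and 175<y<245):
        r=cv2.minAreaRect(c); print('hole' if hh[3]>=0 else 'outer',a,r)
        if x>400:
            if hh[3]<0:
                P=np.array([onz('top',p,.07)[:2] for p in c[:,0].astype(float)])
                r=cv2.minAreaRect(P.astype(np.float32)); print('  metric',r)
            else:
                print('  bore',onz('top',cv2.fitEllipse(c)[0],.07),cv2.fitEllipse(c))
        
# piston circle
mm=((hsv[...,1]<45)&(g>190)).astype(np.uint8)
roi=mm[150:260,195:290]
cv2.imwrite('pics/m1.png',cv2.resize(np.hstack([roi*255,g[150:260,195:290],m[150:260,390:470]*255]),None,fx=2.9,fy=4,interpolation=0))
E
```

```text
outer 180.5 ((230.75001525878906, 206.75001525878906), (14.849241256713867, 15.55634880065918), 45.0)
outer 346.5 ((235.22171020507812, 208.6859130859375), (33.233795166015625, 38.806739807128906), 80.21759033203125)
outer 590.5 ((424.93017578125, 195.02401733398438), (22.195293426513672, 32.84903335571289), 52.594642639160156)
  metric ((0.6351519823074341, -0.2671658396720886), (0.06118306890130043, 0.09263196587562561), 37.36970138549805)
hole 269.0 ((426.7500305175781, 193.74998474121094), (17.677669525146484, 18.384775161743164), 45.0)
  bore [ 0.63835052 -0.27177652  0.07      ] ((426.5647277832031, 193.85928344726562), (18.114961624145508, 19.048709869384766), 78.625244140625)
```

View pics/m1.png

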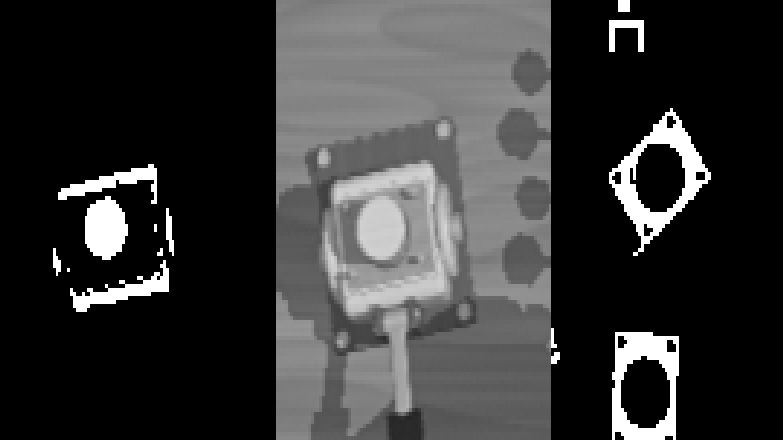

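```bash
python3 - <<'E'
from h import *
im=cv2.imread('pics/top0.png'); g=cv2.cvtColor(im,cv2.COLOR_BGR2GRAY).astype(float); hsv=cv2.cvtColor(im,cv2.COLOR_BGR2HSV)
def cen(p,sign,r=3,gg=g):
    x,y=p
    for _ in range(4):
        xi,yi=int(round(x)),int(round(y)); w=gg[yi-r:yi+r+1,xi-r:xi+r+1]*sign; w=np.clip(w-np.percentile(w,55),0,None)
        Y,X=np.mgrid[yi-r:yi+r+1,xi-r:xi+r+1]; x,y=(w*X).sum()/w.sum(),(w*Y).sum()/w.sum()
    return x,y
hp=[(340+(a-400)/3.6-.5,150+b/4-.5) for a,b in [(728,122),(765,176),(699,231),(661,177)]]
H=np.array([onz('top',cen(p,-1,2),.07)[:2] for p in hp]); print('holes',H,H.mean(0))
d=lambda v:np.degrees(np.arctan2(v[1],v[0]))
for i in range(4): v=H[(i+1)%4]-H[i]; print(np.linalg.norm(v),d(v))
bp=[(195+a/4-.5,150+b/4-.5) for a,b in [(66,157),(231,129),(261,312),(92,341)]]
B=np.array([onz('top',cen(p,1,3),.015)[:2] for p in bp]); print('bolts',B,B.mean(0))
for i in range(4): v=B[(i+1)%4]-B[i]; print(np.linalg.norm(v),d(v))
m=np.zeros_like(g,np.uint8); m[((hsv[...,1]<45)&(g>190))]=1
for n,box in [('top',(220,195,244,219))]:
    x0,y0,x1,y1=box; k=np.zeros_like(m); k[y0:y1,x0:x1]=m[y0:y1,x0:x1]
    cs,_=cv2.findContours(k,0,1); c=max(cs,key=cv2.contourArea); mo=cv2.moments(k*0+cv2.drawContours(np.zeros_like(k),[c],-1,1,-1)); p=(mo['m10']/mo['m00'],mo['m01']/mo['m00']); P=onz('top',p,.105); print('piston',p,P,cv2.contourArea(c),proj('scene',P))
blk=(g<50).astype(np.uint8); blk[:240]=0; blk[272:]=0; blk[:,:225]=0; blk[:,255:]=0
cs,_=cv2.findContours(blk,0,1); c=max(cs,key=cv2.contourArea); r=cv2.minAreaRect(c); print('pad',r,onz('top',r[0],.087),proj('scene',onz('top',r[0],.087)))
v=P-onz('top',r[0],.087); print('lever dir',d(v),np.linalg.norm(v[:2]))
# scene piston / tan deck
ts=((hsv[...,0]>8)&(hsv[...,0]<25)&(hsv[...,1]>60)).astype(np.uint8)
ims=cv2.imread('pics/scene0.png')
cv2.imwrite('pics/c3.png',np.hstack([cv2.resize(im[170:250,195:275],None,fx=5,fy=5,interpolation=0),cv2.resize(ims[185:250,350:415],(400,400),interpolation=0)]))
E
```

```text
holes [[ 0.6777213  -0.2842137 ]
 [ 0.63851865 -0.31292638]
 [ 0.600435   -0.26059089]
 [ 0.63806186 -0.23074346]] [ 0.6386842  -0.27211861]
0.04859285420451489 -143.78032677094865
0.06472532568386381 126.04274977085005
0.04802759214857976 38.42313768237115
0.06657280021089497 -53.435282824512676
bolts [[0.65944644 0.33232465]
 [0.6800128  0.21471925]
 [0.55002178 0.19241496]
 [0.52740152 0.30997704]] [0.60422063 0.26235898]
0.11939014481735492 -80.0806540017309
0.1318906603875445 -170.2638094696125
0.11971850258013521 100.8912423463539
0.13392265368054612 9.605856410581524
piston (230.731843575419, 206.6368715083799) [0.59463041 0.2601716  0.105     ] 157.5 [[383.48385324 200.27014087]]
pad ((239.5, 258.5), (11.672327995300293, 10.685934066772461), 80.53767395019531) [0.45706165 0.23666902 0.087     ] [[337.85317237 195.34635337]]
lever dir 9.694949549273256 0.13956193498362085
```

View pics/c3.png

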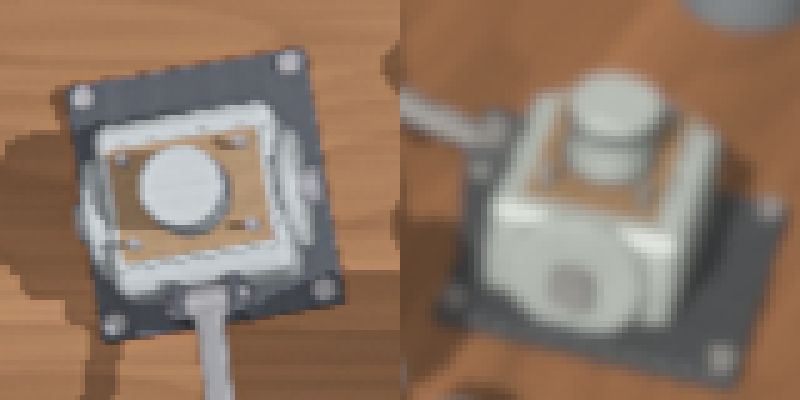

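```bash
cat >> h.py <<'E'
def tool():
    s=arm.get_state(); return s['eef_pos'],R.from_euler('xyz',s['ee_rot']).as_matrix(),s
def plan(P,jaw,ref=None):
    """shift in tool axes to world P and twist (deg) so that jaw axis has heading jaw (mod 180)"""
    p,M,s=tool(); d=M.T@(np.array(P)-p)
    cur=np.degrees(np.arctan2(M[1,2],M[0,2]))
    dw=(jaw-cur+90)%180-90   # world yaw change; tool x down => twist=-dw
    print('pos',p.round(4),'xaxis',M[:,0].round(4),'jaw',round(cur,2),'shift mm',(d*1000).round(1),'twist',round(-dw,2),'q6',s['q'].round(3),'F',s['force'].round(2),'t',round(s['t'],2),'w',s['width'])
E
python3 - <<'E'
from h import *
print('piston scene-only',onz('scene',(384.8,201.6),.105), two((384.8,201.6),(230.9,206.9)))
# scene barrel bore, pad
im=cv2.imread('pics/scene0.png')
cv2.imwrite('pics/c4.png',np.hstack([cv2.resize(im[325:385,285:335],(500,600),interpolation=2),cv2.resize(im[180:220,325:350],(300,600),interpolation=2)]))
p,M,s=tool(); print(M.round(3))
plan((.5,-.1,.22),99.8); plan((.457,.237,.14),99.8)
for q in [(308,152),(335,152),(335,262),(315,160),(331,160),(313,257),(335,255)]: print(onz('top',q,.05))
E
```

```text
piston scene-only [0.60047399 0.25618863 0.105     ] (array([0.59663176, 0.26156607, 0.09954592]), np.float64(0.004143217805225865))
[[-0.001 -0.899 -0.438]
 [ 0.001 -0.438  0.899]
 [-1.     0.     0.001]]
pos [ 0.2957 -0.6063  0.2367] xaxis [-8.0e-04  1.3e-03 -1.0e+00] jaw 115.99 shift mm [  17.2 -405.5  365.6] twist 16.19 q6 [-0.829  0.359  0.011 -0.    -1.224 -0.288] F [-0.08  0.85  0.8 ] t 0.1 w 0.08743610195921675
pos [ 0.2957 -0.6063  0.2367] xaxis [-8.0e-04  1.3e-03 -1.0e+00] jaw 115.99 shift mm [  97.7 -514.6  687.2] twist 16.19 q6 [-0.829  0.359  0.011 -0.    -1.224 -0.288] F [-0.08  0.85  0.8 ] t 0.1 w 0.08743610195921675
[0.75871656 0.05572879 0.05      ]
[ 0.75915092 -0.01990114  0.05      ]
[ 0.45089638 -0.02033712  0.05      ]
[0.73589812 0.03599873 0.05      ]
[ 0.73615324 -0.00873668  0.05      ]
[0.46438344 0.04006383 0.05      ]
[ 0.47013487 -0.02030247  0.05      ]
```

View pics/c4.png

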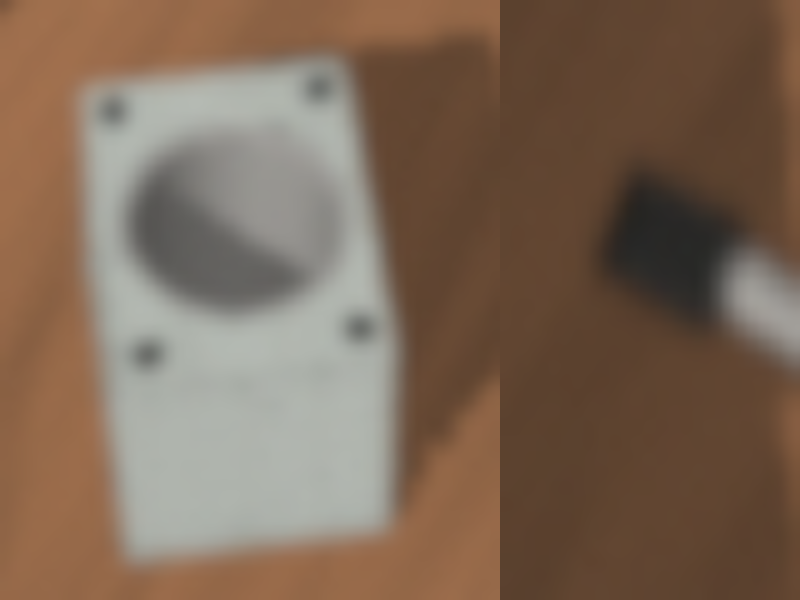

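```bash
python3 - <<'E'
from h import *
print('piston scene', [onz('scene',(384.8,y),.105)[:2].round(4) for y in (200.3,200.8,201.6)])
H=np.array([onz('scene',(285+a/10-.5,325+b/10-.5),.07)[:2] for a,b in [(112,110),(319,88),(359,328),(147,354)]])
print('barrel scene',H,H.mean(0),onz('scene',(285+23.7-.5,325+21.8-.5),.07))
for i in range(4): v=H[(i+1)%4]-H[i]; print(np.linalg.norm(v),np.degrees(np.arctan2(v[1],v[0])))
print('pad scene',onz('scene',(325+16.8/1.2*.98-.5,180+24.5/1.5-.5),.088))
E
```

```text
piston scene [array([0.5981, 0.262 ]), array([0.599 , 0.2597]), array([0.6005, 0.2562])]
barrel scene [[ 0.60178072 -0.26048504]
 [ 0.63995106 -0.23218888]
 [ 0.67843949 -0.28425295]
 [ 0.64127736 -0.31249991]] [ 0.64036216 -0.27235669] [ 0.64101554 -0.27220237  0.07      ]
0.04751470848285477 36.550003768345064
0.06474585617917929 -53.52629134717337
0.04667883968068282 -142.76150609261802
0.06531103905906982 127.21062728816025
pad scene [0.4596858  0.23384165 0.088     ]
```

Request:
jog_arm:
  motion:
    - {"dx":0,"dy":-0.015,"dz":0.013,"twist":2}
    - {"dx":0,"dy":-0.04,"dz":0.036,"twist":5}
    - {"dx":0,"dy":-0.07,"dz":0.063,"twist":10}
    - {"dx":0,"dy":-0.1,"dz":0.09,"twist":16.2}
    - {"dx":0,"dy":-0.13,"dz":0.117,"twist":16.2}
    - {"dx":0,"dy":-0.16,"dz":0.144,"twist":16.2}
    - {"dx":0,"dy":-0.19,"dz":0.171,"twist":16.2}
    - {"dx":0,"dy":-0.22,"dz":0.198,"twist":16.2}
    - {"dx":0,"dy":-0.25,"dz":0.225,"twist":16.2}
    - {"dx":0,"dy":-0.28,"dz":0.252,"twist":16.2}
    - {"dx":0,"dy":-0.31,"dz":0.279,"twist":16.2}
    - {"dx":0,"dy":-0.34,"dz":0.306,"twist":16.2}
    - {"dx":0,"dy":-0.37,"dz":0.333,"twist":16.2}
    - {"dx":0,"dy":-0.395,"dz":0.355,"twist":16.2}
    - {"dx":0,"dy":-0.405,"dz":0.366,"twist":16.2}
    - {"dx":0,"dy":-0.405,"dz":0.366,"twist":16.2}
  gripper: 0
  newtons: 20

```text
t: 1.43
eef_pos: [0.5003, -0.0973, 0.2372]
ee_rot: [0.591, 1.57, 2.336]
force: [-0.6, -0.8, 0.6]
width: 0.0007
```

```bash
python3 -c "
from h import *
plan((.457,.236,.16),99.8)"
```

```text
pos [ 0.5003 -0.0973  0.2372] xaxis [-3.e-04  3.e-04 -1.e+00] jaw 99.99 shift mm [ 77.4 -15.2 335.8] twist 0.19 q6 [ 0.193  0.085 -0.346 -0.    -1.14  -1.59 ] F [-0.63 -0.79  0.6 ] t 1.43 w 0.0006981792412803099
```

Request:
jog_arm:
  motion:
    - {"dx":0,"dy":0,"dz":0.02,"twist":0}
    - {"dx":0,"dy":-0.002,"dz":0.05,"twist":0}
    - {"dx":0,"dy":-0.004,"dz":0.085,"twist":0}
    - {"dx":0,"dy":-0.006,"dz":0.12,"twist":0}
    - {"dx":0,"dy":-0.008,"dz":0.155,"twist":0}
    - {"dx":0,"dy":-0.01,"dz":0.19,"twist":0}
    - {"dx":0.01,"dy":-0.012,"dz":0.225,"twist":0}
    - {"dx":0.02,"dy":-0.014,"dz":0.26,"twist":0}
    - {"dx":0.035,"dy":-0.015,"dz":0.29,"twist":0}
    - {"dx":0.05,"dy":-0.015,"dz":0.315,"twist":0}
    - {"dx":0.065,"dy":-0.015,"dz":0.33,"twist":0}
    - {"dx":0.077,"dy":-0.015,"dz":0.336,"twist":0}
    - {"dx":0.077,"dy":-0.015,"dz":0.336,"twist":0}
    - {"dx":0.077,"dy":-0.015,"dz":0.336,"twist":0}

```text
t: 2.6
eef_pos: [0.4567, 0.2329, 0.1601]
ee_rot: [2.298, 1.569, -2.243]
force: [-0.3, -0.8, 0.6]
width: 0.0006
```

```bash
python3 -c "
from h import *
plan((.457,.236,.102),99.8)
a=grab('scene','pics/s1.png');b=grab('top','pics/t1.png')
cv2.imwrite('pics/c5.png',np.hstack([cv2.resize(a[120:270,300:430],(390,450)),cv2.resize(b[180:290,190:300],(400,450))]))"
```

```text
pos [0.4567 0.2329 0.1601] xaxis [-0.0013 -0.0017 -1.    ] jaw 99.83 shift mm [58.1 -0.9  3.1] twist 0.03 q6 [ 0.855  0.161 -0.449  0.    -0.963 -2.254] F [-0.28 -0.76  0.63] t 2.6 w 0.000571830228464047
```

View pics/c5.png

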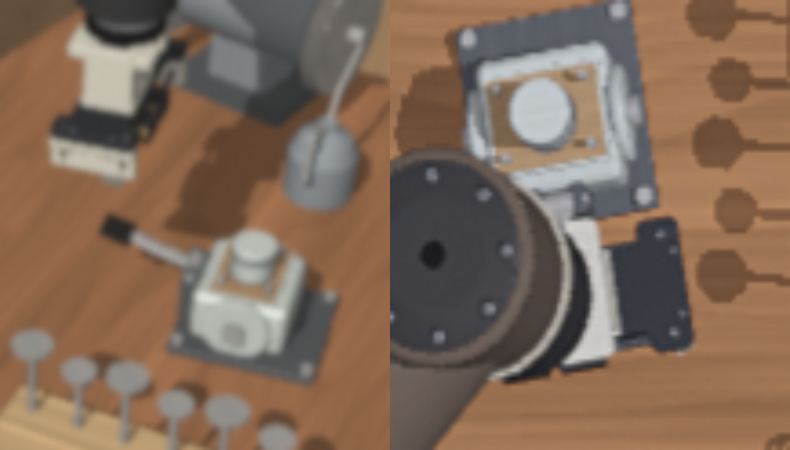

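Request:
jog_arm:
  motion:
    - {"dx":0.02,"dz":0.002,"dy":0,"twist":0}
    - {"dx":0.04,"dz":0.003,"dy":0,"twist":0}
    - {"dx":0.05,"dz":0.003,"dy":0,"twist":0}
    - {"dx":0.055,"dz":0.003,"dy":0,"twist":0}
    - {"dx":0.06,"dz":0.003,"dy":0,"twist":0}
    - {"dx":0.065,"dz":0.003,"dy":0,"twist":0}
    - {"dx":0.07,"dz":0.003,"dy":0,"twist":0}
    - {"dx":0.075,"dz":0.003,"dy":0,"twist":0}
    - {"dx":0.08,"dz":0.003,"dy":0,"twist":0}
    - {"dx":0.084,"dz":0.003,"dy":0,"twist":0}
    - {"dx":0.088,"dz":0.003,"dy":0,"twist":0}
    - {"dx":0.091,"dz":0.003,"dy":0,"twist":0}
    - {"dx":0.094,"dz":0.003,"dy":0,"twist":0}
    - {"dx":0.096,"dz":0.003,"dy":0,"twist":0}
    - {"dx":0.096,"dz":0.003,"dy":0,"twist":0}
    - {"dx":0.096,"dz":0.003,"dy":0,"twist":0}

```text
t: 4.03
eef_pos: [0.4566, 0.2365, 0.0644]
ee_rot: [2.557, 1.571, -1.984]
force: [0.8, 0.7, -0.1]
width: 0.0008
```

```bash
python3 -c "
from h import *
plan((.457,.236,.06),99.8)
a=grab('scene','pics/s2.png')
cv2.imwrite('pics/c6.png',cv2.resize(a[120:270,300:430],(520,600)))"
```

```text
pos [0.4566 0.2365 0.0644] xaxis [-1.e-04 -2.e-04 -1.e+00] jaw 99.8 shift mm [ 4.4 -0.3 -0.5] twist 0.0 q6 [ 0.86   0.282 -0.557  0.    -0.731 -2.26 ] F [ 0.78  0.65 -0.07] t 4.03 w 0.0007857400920675021
```

View pics/c6.png

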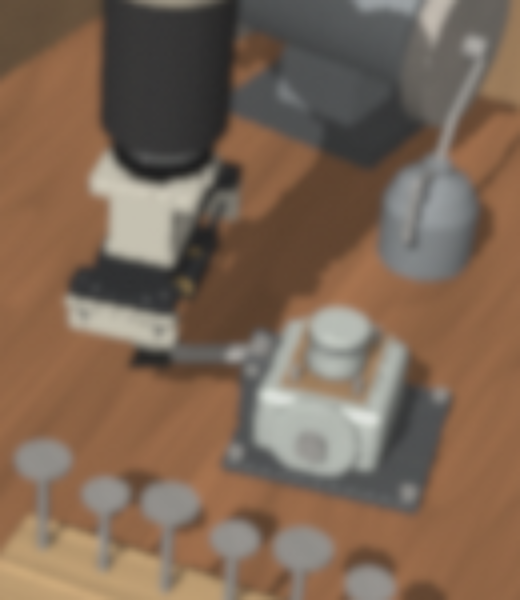

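The force has dropped to zero, so the detent appears to have taken the lever down. I'll let go by lifting, then check.

Request:
jog_arm:
  motion:
    - {"dx":-0.015,"dy":0,"dz":0,"twist":0}
    - {"dx":-0.04,"dy":0,"dz":0,"twist":0}
    - {"dx":-0.075,"dy":0,"dz":0,"twist":0}
    - {"dx":-0.11,"dy":0,"dz":0,"twist":0}
    - {"dx":-0.145,"dy":0,"dz":0,"twist":0}
    - {"dx":-0.17,"dy":0,"dz":0,"twist":0}
    - {"dx":-0.175,"dy":0,"dz":0,"twist":0}
    - {"dx":-0.175,"dy":0,"dz":0,"twist":0}

```text
t: 4.75
eef_pos: [0.4573, 0.2372, 0.242]
ee_rot: [-0.935, 1.566, 0.807]
force: [0.6, 0.2, -1.1]
width: 0.0004
```

```bash
python3 -c "
from h import *
plan((.6395,-.2722,.22),36.8)
a=grab('scene','pics/s3.png')
cv2.imwrite('pics/c7.png',cv2.resize(a[120:270,300:430],(520,600)))
for th in (0,.4,.55):
  an=.28-th; r=58+85*np.cos(an); z=62+85*np.sin(an)+4
  c=np.radians(9.9); P=np.array([.5965-r/1000*np.cos(c),.2597-r/1000*np.sin(c),z/1000]); print(th,P,(proj('scene',P)-[300,120])*4)"
```

```text
pos [0.4573 0.2372 0.242 ] xaxis [ 0.0035  0.0036 -1.    ] jaw 99.81 shift mm [  20.8  -92.6 -533.1] twist 63.01 q6 [ 0.86   0.088 -0.332  0.    -1.146 -2.26 ] F [ 0.62  0.25 -1.08] t 4.75 w 0.0004101623055798612
0 [0.45889036 0.23568327 0.08949023] [[153.12330466 300.15510633]]
0.4 [0.45623153 0.23521923 0.05582446] [[147.86803689 334.59424755]]
0.55 [0.45866298 0.23564359 0.04332783] [[150.25345712 348.04379196]]
```

View pics/c7.png

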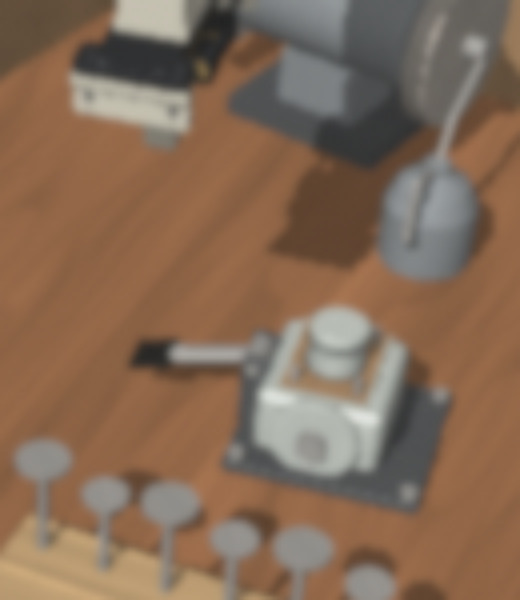

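The picture shows the pad at crop (152,354), matching the predicted (150,348) for fully down, so the detent holds it with the tool clear. Next I go to the barrel. I use the half-turn-equivalent grasp so that the last joint stays in range at the piston.

Request:
jog_arm:
  motion:
    - {"dx":0,"dy":-0.003,"dz":-0.015,"twist":-4}
    - {"dx":0,"dy":-0.008,"dz":-0.04,"twist":-10}
    - {"dx":0,"dy":-0.014,"dz":-0.07,"twist":-16}
    - {"dx":0,"dy":-0.02,"dz":-0.1,"twist":-22}
    - {"dx":0,"dy":-0.025,"dz":-0.13,"twist":-28}
    - {"dx":0,"dy":-0.03,"dz":-0.16,"twist":-34}
    - {"dx":0,"dy":-0.035,"dz":-0.19,"twist":-40}
    - {"dx":0,"dy":-0.04,"dz":-0.22,"twist":-46}
    - {"dx":0,"dy":-0.045,"dz":-0.25,"twist":-52}
    - {"dx":0,"dy":-0.05,"dz":-0.28,"twist":-58}
    - {"dx":0,"dy":-0.055,"dz":-0.31,"twist":-64}
    - {"dx":0,"dy":-0.06,"dz":-0.34,"twist":-70}
    - {"dx":0,"dy":-0.065,"dz":-0.37,"twist":-76}
    - {"dx":0,"dy":-0.07,"dz":-0.4,"twist":-82}
    - {"dx":0,"dy":-0.075,"dz":-0.43,"twist":-88}
    - {"dx":0,"dy":-0.08,"dz":-0.46,"twist":-94}
    - {"dx":0.005,"dy":-0.085,"dz":-0.49,"twist":-100}
    - {"dx":0.01,"dy":-0.09,"dz":-0.515,"twist":-106}
    - {"dx":0.015,"dy":-0.092,"dz":-0.53,"twist":-112}
    - {"dx":0.02,"dy":-0.0925,"dz":-0.533,"twist":-117}
  gripper: 0.0876

```text
t: 6.47
eef_pos: [0.6378, -0.2755, 0.2158]
ee_rot: [-0.783, 1.566, 3.004]
force: [-0.3, 0.1, -0.1]
width: 0.0877
```

Request:
jog_arm:
  motion:
    - {"dx":0,"dy":0,"dz":0,"twist":0}
    - {"dx":0,"dy":0,"dz":0,"twist":0}
    - {"dx":0,"dy":0,"dz":0,"twist":0}

```text
t: 6.72
eef_pos: [0.6381, -0.2725, 0.2187]
ee_rot: [-0.854, 1.569, 2.927]
force: [0.3, 0.2, 0.2]
width: 0.0878
```

```bash
python3 -c "
from h import *
plan((.6395,-.2722,.045),36.8)
a=grab('scene','pics/s4.png');b=grab('top','pics/t4.png')
cv2.imwrite('pics/c8.png',np.hstack([cv2.resize(a[230:400,200:350],(390,450)),cv2.resize(b[140:290,330:480],(400,450))]))"
```

```text
pos [ 0.6381 -0.2725  0.2187] xaxis [-1.4e-03  3.0e-04 -1.0e+00] jaw -143.35 shift mm [173.7   0.8  -1.5] twist -0.15 q6 [-0.124  0.401  0.033 -0.    -1.204  0.763] F [0.32 0.19 0.18] t 6.72 w 0.08778670664653826
```

View pics/c8.png

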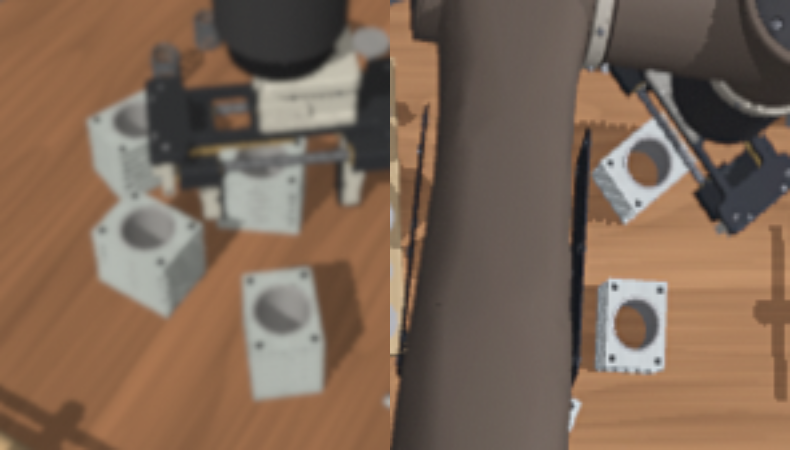

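Request:
jog_arm:
  motion:
    - {"dx":0.015,"dy":0.001,"dz":-0.001,"twist":0}
    - {"dx":0.035,"dy":0.001,"dz":-0.0015,"twist":0}
    - {"dx":0.06,"dy":0.001,"dz":-0.0015,"twist":0}
    - {"dx":0.085,"dy":0.001,"dz":-0.0015,"twist":0}
    - {"dx":0.105,"dy":0.001,"dz":-0.0015,"twist":0}
    - {"dx":0.12,"dy":0.001,"dz":-0.0015,"twist":0}
    - {"dx":0.135,"dy":0.001,"dz":-0.0015,"twist":0}
    - {"dx":0.15,"dy":0.001,"dz":-0.0015,"twist":0}
    - {"dx":0.162,"dy":0.001,"dz":-0.0015,"twist":0}
    - {"dx":0.172,"dy":0.001,"dz":-0.0015,"twist":0}
    - {"dx":0.178,"dy":0.001,"dz":-0.0015,"twist":0}
    - {"dx":0.178,"dy":0.001,"dz":-0.0015,"twist":0}
    - {"dx":0.178,"dy":0.001,"dz":-0.0015,"twist":0}

```text
t: 7.9
eef_pos: [0.6404, -0.2729, 0.0418]
ee_rot: [1.523, 1.571, -0.977]
force: [0.1, -0.6, 0.0]
width: 0.0874
```

```bash
python3 -c "
from h import *
plan((.6395,-.2722,.04),36.8)
a=grab('scene','pics/s5.png')
cv2.imwrite('pics/c9.png',cv2.resize(a[250:400,220:370],(600,600)))"
```

```text
pos [ 0.6404 -0.2729  0.0418] xaxis [ 1.e-04 -2.e-04 -1.e+00] jaw -143.19 shift mm [ 1.8 -1.1  0.3] twist 0.01 q6 [-0.124  0.555 -0.153  0.    -0.863  0.766] F [ 0.07 -0.62  0.03] t 7.9 w 0.08737686524836741
```

View pics/c9.png

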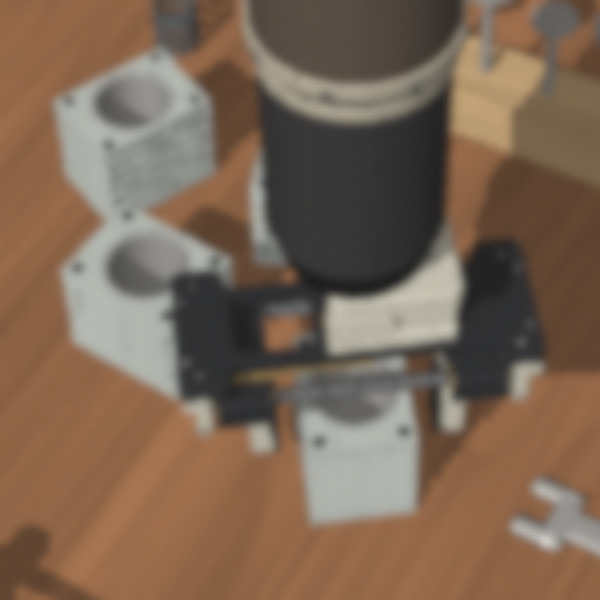

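Request:
jog_arm:
  motion:
    - {"dx":0,"dy":-0.001,"dz":0,"twist":0}
    - {"dx":0,"dy":-0.001,"dz":0,"twist":0}
    - {"dx":0,"dy":-0.001,"dz":0,"twist":0}
    - {"dx":0,"dy":-0.001,"dz":0,"twist":0}
    - {"dx":0,"dy":-0.001,"dz":0,"twist":0}
    - {"dx":0,"dy":-0.001,"dz":0,"twist":0}
    - {"dx":0,"dy":-0.001,"dz":0,"twist":0}
    - {"dx":0,"dy":-0.001,"dz":0,"twist":0}
    - {"dx":0,"dy":-0.001,"dz":0,"twist":0}
    - {"dx":0,"dy":-0.001,"dz":0,"twist":0}
  gripper: 0.04
  newtons: 35

```text
t: 8.78
eef_pos: [0.6396, -0.2722, 0.0418]
ee_rot: [1.432, 1.571, -1.068]
force: [-1.8, 0.4, 5.1]
width: 0.0599
```

```bash
python3 -c "
from h import *
plan((.6395,-.2722,.25),36.8)"
```

```text
pos [ 0.6396 -0.2722  0.0418] xaxis [ 1.e-04 -1.e-04 -1.e+00] jaw -143.2 shift mm [-2.082e+02 -0.000e+00  1.000e-01] twist 0.0 q6 [-0.123  0.553 -0.156  0.    -0.862  0.765] F [-1.75  0.44  5.11] t 8.78 w 0.059903764614904036
```

Width is 59.9 mm, so the barrel is gripped. Lifting 220 mm.

Request:
jog_arm:
  motion:
    - {"dx":-0.003,"dy":0,"dz":0,"twist":0}
    - {"dx":-0.01,"dy":0,"dz":0,"twist":0}
    - {"dx":-0.02,"dy":0,"dz":0,"twist":0}
    - {"dx":-0.035,"dy":0,"dz":0,"twist":0}
    - {"dx":-0.052,"dy":0,"dz":0,"twist":0}
    - {"dx":-0.07,"dy":0,"dz":0,"twist":0}
    - {"dx":-0.09,"dy":0,"dz":0,"twist":0}
    - {"dx":-0.11,"dy":0,"dz":0,"twist":0}
    - {"dx":-0.13,"dy":0,"dz":0,"twist":0}
    - {"dx":-0.15,"dy":0,"dz":0,"twist":0}
    - {"dx":-0.17,"dy":0,"dz":0,"twist":0}
    - {"dx":-0.188,"dy":0,"dz":0,"twist":0}
    - {"dx":-0.202,"dy":0,"dz":0,"twist":0}
    - {"dx":-0.212,"dy":0,"dz":0,"twist":0}
    - {"dx":-0.218,"dy":0,"dz":0,"twist":0}
    - {"dx":-0.22,"dy":0,"dz":0,"twist":0}
    - {"dx":-0.22,"dy":0,"dz":0,"twist":0}
    - {"dx":-0.22,"dy":0,"dz":0,"twist":0}

```text
t: 10.28
eef_pos: [0.6392, -0.2719, 0.2605]
ee_rot: [-1.052, 1.569, 2.732]
force: [0.3, 0.3, -5.5]
width: 0.0599
```

```bash
python3 -c "
from h import *
plan((.5965,.2597,.25),9.9)
a=grab('scene','pics/s6.png')
cv2.imwrite('pics/c10.png',cv2.resize(a[150:400,220:470],(600,600)))"
```

```text
pos [ 0.6392 -0.2719  0.2605] xaxis [-1.5e-03  6.0e-04 -1.0e+00] jaw -143.2 shift mm [  10.9 -451.3 -284.2] twist 26.9 q6 [-0.123  0.38   0.096 -0.    -1.288  0.765] F [ 0.29  0.3  -5.49] t 10.28 w 0.05988626322597842
```

View pics/c10.png

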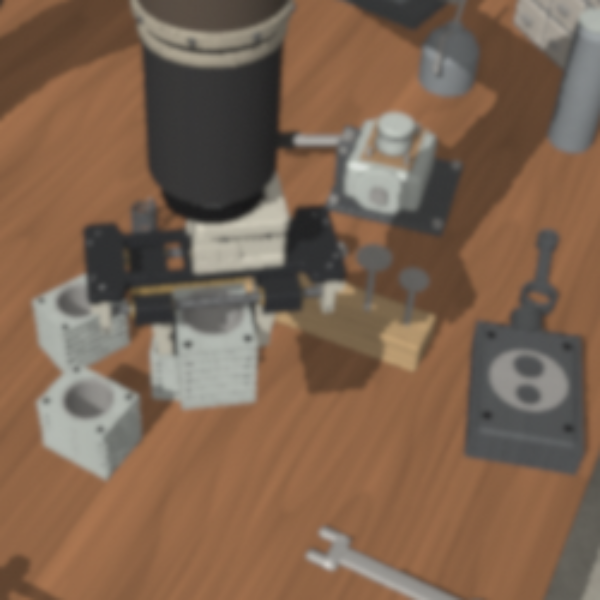

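Request:
jog_arm:
  motion:
    - {"dx":0,"dy":-0.004,"dz":-0.0025,"twist":0}
    - {"dx":0,"dy":-0.014,"dz":-0.009,"twist":1}
    - {"dx":0,"dy":-0.03,"dz":-0.019,"twist":2}
    - {"dx":0,"dy":-0.05,"dz":-0.032,"twist":3.5}
    - {"dx":0,"dy":-0.075,"dz":-0.047,"twist":5}
    - {"dx":0,"dy":-0.105,"dz":-0.066,"twist":6.5}
    - {"dx":0,"dy":-0.135,"dz":-0.085,"twist":8}
    - {"dx":0,"dy":-0.165,"dz":-0.104,"twist":10}
    - {"dx":0,"dy":-0.195,"dz":-0.123,"twist":12}
    - {"dx":0,"dy":-0.225,"dz":-0.142,"twist":14}
    - {"dx":0,"dy":-0.255,"dz":-0.161,"twist":16}
    - {"dx":0,"dy":-0.285,"dz":-0.18,"twist":18}
    - {"dx":0,"dy":-0.315,"dz":-0.198,"twist":20}
    - {"dx":0,"dy":-0.345,"dz":-0.217,"twist":22}
    - {"dx":0,"dy":-0.375,"dz":-0.236,"twist":23.5}
    - {"dx":0,"dy":-0.4,"dz":-0.252,"twist":25}
    - {"dx":0,"dy":-0.42,"dz":-0.265,"twist":26}
    - {"dx":0,"dy":-0.436,"dz":-0.275,"twist":26.9}
    - {"dx":0,"dy":-0.446,"dz":-0.281,"twist":26.9}
    - {"dx":0,"dy":-0.451,"dz":-0.284,"twist":26.9}

```text
t: 12.0
eef_pos: [0.5962, 0.2607, 0.2608]
ee_rot: [0.274, 1.57, -2.693]
force: [-0.2, -0.5, -4.1]
width: 0.06
```

Request:
jog_arm:
  motion:
    - {"dx":0,"dy":0,"dz":0,"twist":0}
    - {"dx":0,"dy":0,"dz":0,"twist":0}
    - {"dx":0,"dy":0,"dz":0,"twist":0}
    - {"dx":0,"dy":0,"dz":0,"twist":0}

```text
t: 12.33
eef_pos: [0.597, 0.258, 0.2617]
ee_rot: [-2.974, 1.571, 0.34]
force: [-0.9, -0.6, -3.6]
width: 0.0598
```

```bash
python3 -c "
from h import *
plan((.5965,.2597,.18),9.9)
a=grab('scene','pics/s7.png');b=grab('top','pics/t7.png')
cv2.imwrite('pics/c11.png',np.hstack([cv2.resize(a[100:250,300:450],(400,400),interpolation=2),cv2.resize(b[140:270,170:300],(400,400),interpolation=2)]))"
```

```text
pos [0.597  0.258  0.2617] xaxis [ 1.e-04  0.e+00 -1.e+00] jaw -170.16 shift mm [81.7 -1.8  0.2] twist -0.06 q6 [ 0.707  0.305 -0.01   0.    -1.255 -0.536] F [-0.93 -0.62 -3.57] t 12.33 w 0.0597630261379334
```

View pics/c11.png

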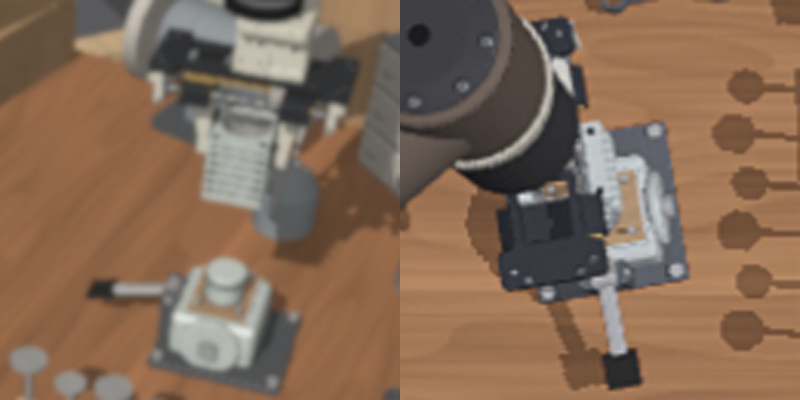

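Request:
jog_arm:
  motion:
    - {"dx":0.005,"dy":-0.001,"dz":0,"twist":0}
    - {"dx":0.015,"dy":-0.002,"dz":0,"twist":0}
    - {"dx":0.028,"dy":-0.002,"dz":0,"twist":0}
    - {"dx":0.042,"dy":-0.002,"dz":0,"twist":0}
    - {"dx":0.056,"dy":-0.002,"dz":0,"twist":0}
    - {"dx":0.068,"dy":-0.002,"dz":0,"twist":0}
    - {"dx":0.078,"dy":-0.002,"dz":0,"twist":0}
    - {"dx":0.085,"dy":-0.002,"dz":0,"twist":0}
    - {"dx":0.089,"dy":-0.002,"dz":0,"twist":0}
    - {"dx":0.09,"dy":-0.002,"dz":0,"twist":0}
    - {"dx":0.09,"dy":-0.002,"dz":0,"twist":0}
    - {"dx":0.09,"dy":-0.002,"dz":0,"twist":0}
    - {"dx":0.09,"dy":-0.002,"dz":0,"twist":0}

```text
t: 13.52
eef_pos: [0.5969, 0.2613, 0.1724]
ee_rot: [-2.722, 1.569, 0.593]
force: [-0.4, -0.6, -3.8]
width: 0.0598
```

```bash
python3 -c "
from h import *
plan((.5965,.2597,.157),9.9)
a=grab('scene','pics/s8.png');b=grab('top','pics/t8.png')
cv2.imwrite('pics/c12.png',cv2.resize(a[140:250,340:430],None,fx=5.4,fy=5.4,interpolation=2))
cv2.imwrite('pics/c13.png',cv2.resize(b[160:270,190:290],None,fx=5.4,fy=5.4,interpolation=2))"
```

```text
pos [0.5969 0.2613 0.1724] xaxis [ 1.2e-03  8.0e-04 -1.0e+00] jaw -170.09 shift mm [15.4  1.5  0.7] twist 0.01 q6 [ 0.712  0.365 -0.133  0.    -1.072 -0.539] F [-0.35 -0.6  -3.79] t 13.52 w 0.05976572270231604
```

View pics/c12.png

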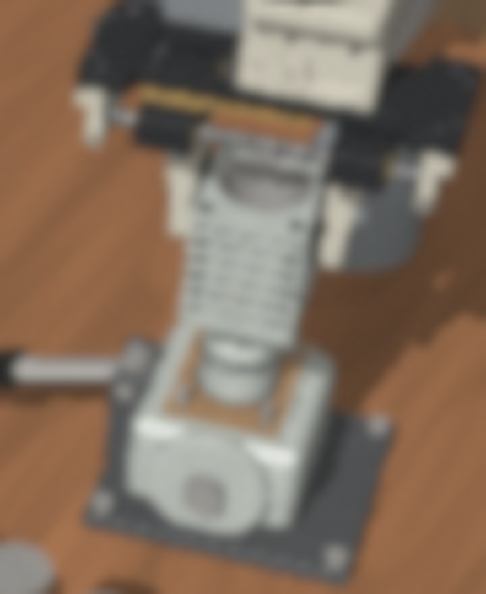

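View pics/c13.png

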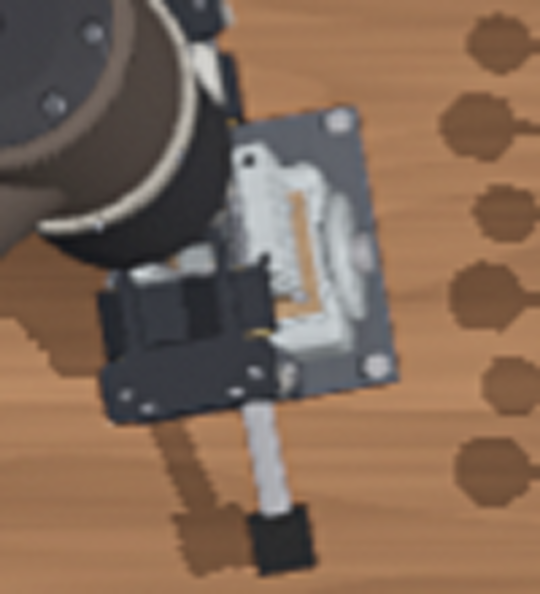

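```bash
python3 - <<'E'
from h import *
# piston, top view, several thresholds, saturation-based (crown grey vs tan deck)
def blob(f,n,c,r,ths,seed,chan,z):
    im=cv2.imread(f); x0,y0=c[0]-r,c[1]-r
    cr=im[y0:c[1]+r,x0:c[0]+r]; up=cv2.resize(cr,None,fx=8,fy=8,interpolation=cv2.INTER_CUBIC)
    g=cv2.cvtColor(up,cv2.COLOR_BGR2GRAY); h=cv2.cvtColor(up,cv2.COLOR_BGR2HSV)[...,1]
    for t in ths:
        m=((g>t) if chan=='g' else (h<t)).astype(np.uint8)
        cs,_=cv2.findContours(m,0,1)
        cs=[k for k in cs if cv2.pointPolygonTest(k,seed,False)>0]
        for k in cs:
            (x,y),ax,an=cv2.fitEllipse(k); p=((x+.5)/8-.5+x0,(y+.5)/8-.5+y0); print(n,t,np.round(p,2),np.round(ax,1)/8,round(an),onz(n,p,z).round(4),cv2.contourArea(k)/64)
blob('pics/top0.png','top',(231,207),14,(170,180,190,200),(112,112),'g',.105)
blob('pics/top0.png','top',(231,207),14,(25,35,45,60),(112,112),'s',.105)
im=cv2.imread('pics/s3.png'); cv2.imwrite('pics/c14.png',cv2.resize(im[190:225,368:403],(600,600),interpolation=2))
b=cv2.imread('pics/t8.png'); a=cv2.imread('pics/s8.png')
cv2.imwrite('pics/c15.png',np.hstack([cv2.resize(b[180:220,225:255],(400,533),interpolation=2),cv2.resize(a[170:210,365:395],(400,533),interpolation=2)]))
E
```

```text
top 170 [230.8 206.5] [15.8  16.05] 59 [0.595 0.26  0.105] 198.8125
top 180 [230.78 206.56] [15.4   15.675] 63 [0.5948 0.26   0.105 ] 189.2734375
top 190 [230.76 206.61] [14.95  15.225] 61 [0.5947 0.2601 0.105 ] 178.5078125
top 200 [230.75 206.7 ] [14.3   14.575] 59 [0.5944 0.2601 0.105 ] 163.296875
top 25 [231.4  207.55] [16.9625 18.875 ] 127 [0.5922 0.2583 0.105 ] 251.1328125
top 35 [231.39 207.54] [17.1875 19.1125] 126 [0.5922 0.2583 0.105 ] 257.7578125
top 45 [231.39 207.54] [17.4125 19.3375] 126 [0.5922 0.2584 0.105 ] 264.1640625
top 60 [231.4  207.53] [17.775 19.725] 127 [0.5922 0.2583 0.105 ] 274.953125
```

View pics/c14.png

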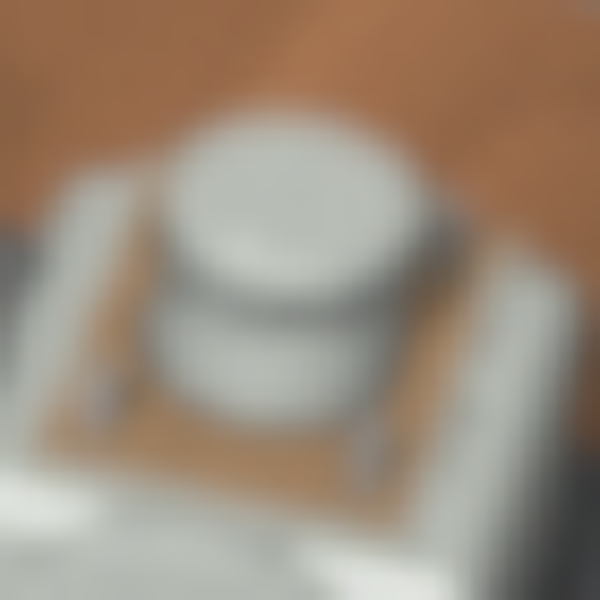

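View pics/c15.png

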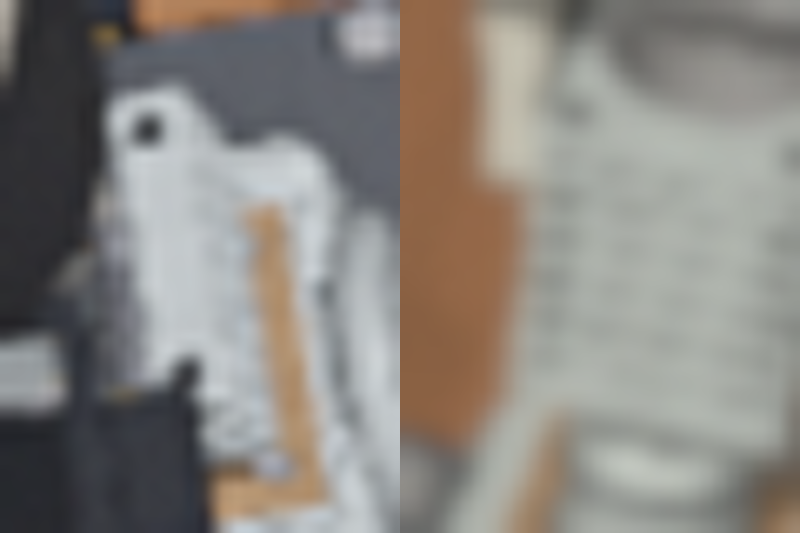

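```bash
python3 - <<'E'
from h import *
c=np.radians(9.9); Rz=np.array([[np.cos(c),-np.sin(c)],[np.sin(c),np.cos(c)]])
def ctr(n,p,z,off): return onz(n,p,z)[:2]-Rz@np.array(off)/1000
zt=.1724-.0418+.07; zf=zt-.07
print('top hole',ctr('top',(235.6,189.1),zt,(24,-32.8)))
print('scene hole L',ctr('scene',(377.6,177.4),zt,(-24,-32.8)),'R',ctr('scene',(393.8,181.1),zt,(24,-32.8)))
print('scene foot L',ctr('scene',(372.8,199.5),zf,(-30,-40)),'R',ctr('scene',(393.4,203.6),zf,(30,-40)))
a=onz('scene',(372.8,199.5),zf);b=onz('scene',(393.4,203.6),zf);v=b-a;print(np.hypot(*v[:2]),np.degrees(np.arctan2(v[1],v[0])))
print('piston scene',onz('scene',(384.4,200.4),.105),'top',onz('top',(230.8,206.6),.105))
E
```

```text
top hole [0.59508199 0.26179138]
scene hole L [0.5974964  0.26421096] R [0.59595646 0.26191826]
scene foot L [0.5998393  0.26070343] R [0.59921976 0.26190846]
0.05961090122224183 11.143459834263892
piston scene [0.59722222 0.2609324  0.105     ] top [0.59473056 0.25999076 0.105     ]
```

The relative check in both views says the barrel is about 0.6 mm too far in +x and 1.5 mm in +y. I'll correct that while lowering the last 15 mm.

```bash
python3 -c "
from h import *
plan((.5963,.2599,.157),9.9)"
```

```text
pos [0.5968 0.2612 0.1722] xaxis [ 9.e-04  7.e-04 -1.e+00] jaw -170.1 shift mm [15.2  1.3  0.7] twist 0.0 q6 [ 0.712  0.365 -0.133  0.    -1.072 -0.539] F [-0.45  0.51 -3.96] t 13.62 w 0.060121426305276254
```

Request:
jog_arm:
  motion:
    - {"dx":0.001,"dy":0.0005,"dz":0,"twist":0}
    - {"dx":0.003,"dy":0.001,"dz":0.0005,"twist":0}
    - {"dx":0.006,"dy":0.001,"dz":0.0005,"twist":0}
    - {"dx":0.009,"dy":0.001,"dz":0.0005,"twist":0}
    - {"dx":0.012,"dy":0.001,"dz":0.0005,"twist":0}
    - {"dx":0.014,"dy":0.001,"dz":0.0005,"twist":0}
    - {"dx":0.015,"dy":0.001,"dz":0.0005,"twist":0}
    - {"dx":0.015,"dy":0.001,"dz":0.0005,"twist":0}
    - {"dx":0.015,"dy":0.001,"dz":0.0005,"twist":0}
    - {"dx":0.015,"dy":0.001,"dz":0.0005,"twist":0}
    - {"dx":0.015,"dy":0.001,"dz":0.0005,"twist":0}
    - {"dx":0.015,"dy":0.001,"dz":0.0005,"twist":0}

```text
t: 14.62
eef_pos: [0.5963, 0.2601, 0.1567]
ee_rot: [-2.715, 1.57, 0.599]
force: [0.3, -0.3, -4.8]
width: 0.0597
```

```bash
python3 -c "
from h import *
plan((.5963,.2599,.157),9.9)
a=grab('scene','pics/s9.png');b=grab('top','pics/t9.png')
plan((.5963,.2599,.157),9.9)
cv2.imwrite('pics/c16.png',np.hstack([cv2.resize(b[180:220,225:255],(400,533),interpolation=2),cv2.resize(a[175:215,365:395],(400,533),interpolation=2)]))"
```

```text
pos [0.5963 0.2601 0.1567] xaxis [ 2.e-04  2.e-04 -1.e+00] jaw -170.1 shift mm [-0.3  0.2 -0. ] twist 0.0 q6 [ 0.711  0.377 -0.153  0.    -1.04  -0.538] F [ 0.28 -0.31 -4.81] t 14.62 w 0.05970815417142296
pos [0.5962 0.26   0.1567] xaxis [ 1.e-04  1.e-04 -1.e+00] jaw -170.1 shift mm [-0.3  0.1 -0.1] twist -0.0 q6 [ 0.711  0.377 -0.153  0.    -1.04  -0.538] F [ 0.04 -0.84 -4.02] t 14.72 w 0.05979644003727005
```

View pics/c16.png

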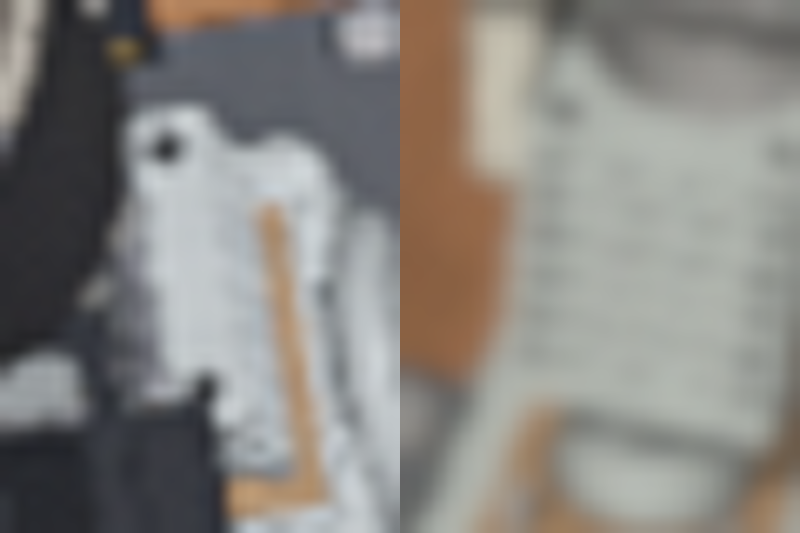

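View pics/s9.png

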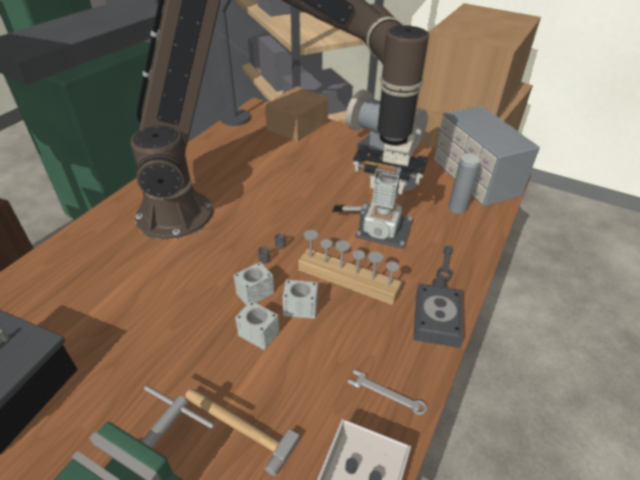

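```bash
python3 - <<'E'
from h import *
c=np.radians(9.9); Rz=np.array([[np.cos(c),-np.sin(c)],[np.sin(c),np.cos(c)]])
def ctr(n,p,z,off): return (onz(n,p,z)[:2]-Rz@np.array(off)/1000).round(4)
zf=.1567-.0418; zt=zf+.07
print('top hole',ctr('top',(237.0,190.5),zt,(24,-32.8)))
print('scene hole',ctr('scene',(376.7,182.2),zt,(-24,-32.8)),ctr('scene',(393.4,185.75),zt,(24,-32.8)))
print('foot',ctr('scene',(373.2,203.8),zf,(-30,-40)),ctr('scene',(392.5,208.3),zf,(30,-40)))
def pc(n,P): return proj(n,P).round(1)
# predicted pixels of ideal barrel over piston in each view
for n,pi in (('top',(.5947,.26)),('scene',(.5972,.2609))):
    for o,z in (((24,-32.8),zt),((-24,-32.8),zt),((-30,-40),zf),((30,-40),zf)):
        print(n,o,pc(n,np.r_[np.array(pi)+Rz@np.array(o)/1000,z]))
E
```

```text
top hole [0.5944 0.2605]
scene hole [0.5969 0.2631] [0.5966 0.2624]
foot [0.602  0.2622] [0.5992 0.2601]
top (24, -32.8) [[237.2 190.4]]
top (-24, -32.8) [[240.1 208.9]]
top (-30, -40) [[246.8 214.6]]
top (30, -40) [[243.3 192.5]]
scene (24, -32.8) [[393.4 186.1]]
scene (-24, -32.8) [[376.5 182.6]]
scene (-30, -40) [[371.5 203.5]]
scene (30, -40) [[391.9 207.9]]
```

The remaining error is within about 1 mm in both views. I'll let it settle briefly, then hand in.

Request:
jog_arm:
  motion:
    - {"dx":0,"dy":0,"dz":0,"twist":0}
    - {"dx":0,"dy":0,"dz":0,"twist":0}
    - {"dx":0,"dy":0,"dz":0,"twist":0}
    - {"dx":0,"dy":0,"dz":0,"twist":0}
    - {"dx":0,"dy":0,"dz":0,"twist":0}
    - {"dx":0,"dy":0,"dz":0,"twist":0}

```text
t: 15.22
eef_pos: [0.5962, 0.26, 0.1566]
ee_rot: [-1.841, 1.571, 1.474]
force: [-0.3, -0.3, -4.1]
width: 0.06
```

```bash
python3 -c "
from h import *
plan((.5963,.2599,.157),9.9); print(np.abs(arm.get_state()['qd']).max())
print(arm.job_done())"
```

```text
pos [0.5962 0.26   0.1566] xaxis [ 0.  0. -1.] jaw -170.1 shift mm [-0.4  0.1 -0.1] twist 0.0 q6 [ 0.711  0.377 -0.153 -0.    -1.04  -0.538] F [-0.32 -0.28 -4.13] t 15.22 w 0.05996806037844749
0.0023301166201242186
the job is handed in; nothing more can be done
None
```

I pressed the lever down until its detent held it and let go. I then gripped the farthest of the four barrels (0.69 m from the base) and carried it over the rack. I handed the job in at 15.2 s, still holding it above the piston.

**Last checks:**
- **Lever:** the pad was still down in the final scene picture, and it had matched the predicted fully-down position after I released it.
- **Height:** by the arm's readings the barrel's foot is about 115 mm over the bench, so about 10 mm above the piston crown.
- **Upright and still:** the tool was vertical within what the readings show, and the arm was essentially still. Grip width was 60 mm, and the tool carried about 4 N, which is the barrel's weight.
- **Centring:** measured against the piston within each view, most barrel points agree to about 1–2 mm. One blurred foot corner disagrees by about 5 mm in x, and I gave it little weight.
- **Squareness:** the jaws were at 9.9°, matching the stand's measured angle. The blurred foot edge in the scene view read about 11° before the last lowering, so that is confirmed only to about 1°.
- **Bystanders:** the rack and everything else in view showed no sign of being moved. I judged this by eye only.

The two cameras differ by about 2.5 mm on the piston's absolute position, so I relied on the comparison within each view.

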